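Slide a tube carrier into the spring-covered loading bay

TASK

Load the blue tube carrier into the dock: press down the long red pedal with one fingertip to hold the spring-closed orange cover open, and meanwhile push the carrier along its lane by its upright tab with the other fingertip until it is fully home against the back stop. Then let the pedal up so that the cover springs fully shut behind the carrier's tubes, and move clear. Only push the carrier, never lift it or tip it, and leave everything else on the bench where it is.

Things in the scene. Friction and masses are not known exactly. Their poses are not given: they have to be found in the camera images.
- dock: Fixed loading dock, aluminium base 265 x 135 x 6 mm. Origin: on the bench, straight below the carrier's origin when home; +x is the loading direction, +y left, z up. Lane floor 6 mm above the bench, between white guides 42 mm apart (tops 18 mm up) from x = -190 to +25 mm, centred on y = 0. Bay sides (42 mm high) from x = -37 mm to the back stop at x = +25 mm.
- mouth (a point): Bay mouth: point on the lane's centre line at dock x = -35 mm, 28 mm above the bench. The shut cover's 4 mm thick orange skirt hangs down to this height across the right half (-y) of the lane, blocking the carrier's body; it clears the body from about 0.36 rad up. The roof (50 mm above the bench) covers the bay beyond; fully open its right edge rises to about 90 mm.
- cover (a joint): Angle of the spring-closed cover, rad: 0 = shut (rest), 0.6 = fully open at its stop. Orange roof and skirt on the right and the red pedal on the left are one rocking piece on a 10 mm steel rod along dock x (y = +45 mm, 50 mm above the bench, x = -218 to +32 mm). Pressing the pedal down opens it: about 3 N to start, 9 N fully down. Let go, it shuts within half a second.
- pedal (a point): Middle of the top face of the red pedal plate: 150 mm along dock x (-215 to -65 mm), 36 mm wide, shut at dock y = +77 mm, 45 mm above the bench, outer edge tilted up 0.3 rad. It tilts and goes down: a flat fingertip centred at dock y = +78 mm meets it about 43 mm above the bench and is about 32 mm up at 0.4 rad, 26 mm at 0.6 rad. A fingertip may slide along it while pressing.
- carrier: Blue tube carrier, about 0.12 kg, loose in the lane, starting 72 to 100 mm short of home. Origin: centre of the underside of its body (50 x 38 x 36 mm along x, y, z; 12 small caps 3 mm high on its white top); +x along the lane. Home: origin at dock x = 0, y = 0, 6 mm above the bench, body against the back stop; the shut skirt then hangs behind the body, over the low tail.
- tab (a point): Middle of the top edge of the back face of the carrier's upright tab, where it is pushed: carrier x = -85 mm, 56 mm above the bench. The tab is 6 mm thick, 28 mm wide, 50 mm tall, joined to the body by a low tail 24 mm wide and 8 mm high. With the carrier home the tab's back face is at dock x = -85 mm, 48 mm before the skirt.
- spare: a yellow carrier of the same make as the blue one (body 50 x 38 x 36 mm, tab 50 mm tall), standing on the bench to the right (dock -y) of the dock (origin: centre of its body's underside); leave alone
- reagent: small jar, 32 mm across, 58 mm tall, standing on the bench to the right of the bay (origin: underside below its middle); leave alone
- amber: amber bottle, 52 mm across, 95 mm tall (origin: underside below its middle); leave alone
- tipbox: green box of pipette tips, 85 x 55 x 46 mm (origin: underside below its middle); leave alone
- pipette: pipette lying on its side, about 230 mm long, 24 mm thick (origin: on the bench, about 27 mm from its middle towards the tip); leave alone
- beaker: clear open beaker, 68 mm across, 85 mm tall (origin: underside below its middle); leave alone
- timer: flat white bench timer, 60 x 60 x 20 mm (origin: underside below its middle); leave alone
Not all that is in view belongs to the job. There is more than one size of the carrier; the one meant has the size given above.

How it is judged (in metres and radians):
On the way, in this order (a step that is already met when the one before it is completed fails the run):
1. the cover is held open while the carrier is still outside the bay (value of joint cover above 0.34 rad and x of carrier in the frame of dock below -0.058 m), for 0.1 s.
2. the carrier is home against the back stop while the cover is still held open (x of carrier in the frame of dock above -0.005 m and y of carrier in the frame of dock between -0.006 and 0.006 m and z of carrier in the frame of dock below 0.009 m and value of joint cover above 0.2 rad), for 0.1 s.
At the end, for the whole second after the job is handed in: The carrier stands flat in the bay within 5 mm of the back stop and 6 mm of the lane's centre line, at rest, and the cover is shut (joint below 0.06 rad) (x of carrier in the frame of dock above -0.005 m and y of carrier in the frame of dock between -0.006 and 0.006 m and z of carrier in the frame of dock between 0.003 and 0.009 m and angle between carrier's own z axis and vertical below 0.08 rad and value of joint cover below 0.06 rad and linear speed of carrier below 0.02 m/s); the robot touches nothing.
It fails at once if the carrier is lifted (more than 10 mm off the lane floor) or tipped (more than 0.25 rad) (z of carrier in the frame of dock above 0.016 m or angle between carrier's own z axis and vertical above 0.25 rad).
It fails at once if something else on the bench is moved by more than 20 mm or knocked over (distance of any of spare, reagent, amber, tipbox, pipette, beaker, timer from where it was at the start of the episode above 0.02 m or angle between any of spare, reagent, amber, tipbox, beaker, timer's own z axis and vertical above 0.4 rad).
It also fails if it takes over 38 s, if anything falls off the work surface, if the arm or the gripper's body presses on something with over 40 N, if the wrist force passes 120 N, or if a joint passes its speed limit or range.

ROBOT

A 6-joint arm with a two-finger parallel gripper is mounted at the origin on the work surface. World frame = base frame: x ahead of the robot, y to its left, z up, the work surface at z = 0. Lengths are in m, angles in degrees, forces in N, time in s.
With the tool pointing down it reaches from about 0.25 to 0.725 m from the base axis. Payload 9.7 kg.
Tool frame: the origin (TCP) lies between the finger pads; the fingertips stand 17 mm ahead of it and the grasp point (between the pads) lies 2 mm behind it; z points along the fingers, y is the direction in which the jaws open and shut (so a half turn about z gives the same grasp; the last joint's range is limited). The gripper opens to 85 mm and grips with 20 to 120 N. Pads are 22 mm wide; open, the fingers measure 114 mm over their backs; the gripper's body (76 mm by 85 mm) begins 54 mm behind the grasp point. The pads swing forward as they close: fully open they stand 13 mm farther back than shut.
Start: joints at [-68.755, 4.979, 10.078, 95.1, 0, 90], TCP at [0.199, -0.513, 0.248] pointing down, gripper open.
Joint ranges: [-179.16, 179.16], [-48.56, 103.87], [-65.8, 70.77], [-126.05, 130.52], [-82.76, 87.17], [-180, 180]. Speed limits (degrees/s): [127.2, 127.2, 147.25, 180, 180, 180].

INTERFACE

Orientations are given as [roll, pitch, yaw] about the fixed x, y, z axes, in that order (R = Rz(yaw) Ry(pitch) Rx(roll)).
In Python, from workcell import monitor, cams, order gives the robot as it stands. The module is installed in compiled form; this text tells all that it offers.
- The arm moves only by the shell command python3 -m handwheel 'ROWS' [OPENING] [FORCE]. ROWS is JSON, a list of rows, each a list of 6 numbers: the shift along the tool's x, y, z in m, then the turn, a rotation vector about the tool's x, y, z in degrees. In form: [[tx, ty, tz, wx, wy, wz], ...]. A call has exactly 8 rows; each row shifts and turns the commanded pose from where the row before left it, along the tool's axes as they then stand; what a row does not reach is not made up. A row lasts 1/12 s, in which the tool goes at most 41.7 mm and 7.16 degrees, less where a joint would pass 70% of its speed; a pose out of reach is approached as far as the arm can. A call is refused whole if a number of a shift passes 0.0417 or a number of a turn 7.16, either way. A call with a gripper value outside its range is refused whole. OPENING is the opening, from -1 (shut) to 1 (fully open), set as the call begins (- or left out, the last holds). The fingers move at their own pace and stop on an object; FORCE is the grip in N (left out, the last holds). Time passes only in rows, so rows that do not move let the fingers close, or fill a call up. It gives the time, the measured TCP pose, the force and the opening at its end, in the units of the state.
- monitor.get_obs(): the state, without advancing time (a new reading comes with each control period).
- cams.camera(name): name is "scene" or "top" or "wrist"; returns a dict with "img" (400x640x3 uint8, red, green, blue), "depth" (400x640 float32, m along the optical axis (not along the pixel's ray), 0 where there is no reading), "fx", "fy", "cx", "cy" (pixels), "rvec" (rotation vector, rad) and "tvec" (3), from world to camera coordinates, as OpenCV has them; the wrist camera has in their place "tool_from_camera" (4x4, takes a point from camera to tool coordinates, whose origin is the TCP and whose axes are the flange's). Camera axes: x right, y down, z forward; pixel columns grow to the right and rows downward; lengths in m; the calibration is good to about 2 mm. A picture is of the moment at which its call begins: read the wrist's pose just before it.
- order.job_done(): hands the job in, once; it reports no verdict.
The state is a dict: "time": time; "q": joint angles; "qd": joint speeds; "joint_efforts": joint torques, N m; "ee_pos": TCP position; "tcp_rot": TCP orientation; "wrist_force": force on the tool from outside, world axes, zero at the start; "torque": the same for the moment, N m; "opening": finger opening in m.
Only numpy, scipy, OpenCV 4.12 (cv2) and the standard library are available. Lean on these libraries where they do the work, as an engineer would, in place of code of your own. Each camera call takes 0.05 s, during which the arm holds its last target. There are 200 camera calls.

## Working session

There is one attempt and no reset: what is moved stays moved. The work goes in short steps, Python scripts to look and compute and a shell command to move; the robot and the scene stay as the last step left them, time stands still between calls to the robot, and variables do not carry over. Pictures are saved under pics/ and viewed, about 8 in all and at most 12, crops included, and the job is handed in when it is done.

```bash
mkdir -p pics; python3 - <<'E'
from workcell import monitor,cams
import cv2,numpy as np,pickle
d={n:cams.camera(n) for n in("scene","top")}
pickle.dump(d,open('c0.pkl','wb'))
for n in d: cv2.imwrite(f'pics/{n}0.png',d[n]['img'][:,:,::-1]); print(n,[d[n][k] for k in('fx','fy','cx','cy','rvec','tvec')])
print(monitor.get_obs())
E
```

```text
scene [463.5772445148851, 463.5772445148851, 320.01122989282516, 197.78426654564151, array([ 1.63704421,  1.94896684, -0.76678339]), array([ 0.10680648, -0.35383698,  1.51959444])]
top [496.3078165012883, 496.3078165012883, 320.6890394963325, 198.79861912861247, array([ 2.19885894, -2.13451985,  0.1574164 ]), array([-0.03178989,  0.568291  ,  1.33360613])]
{'time': 0.1, 'q': array([-6.87538934e+01,  5.00682942e+00,  1.00364563e+01,  9.51002632e+01,
       -5.79119395e-04,  9.00013261e+01]), 'qd': array([ 0.00960497, -0.08681778,  0.12325424,  0.12160043,  0.07289663,
       -0.09977619]), 'joint_efforts': array([-5.26950716e-04, -5.21563339e+01,  4.65652549e+01,  1.61874719e-02,
       -5.13292287e-05,  1.83212626e-05]), 'ee_pos': array([ 0.19922861, -0.51242607,  0.24764197]), 'tcp_rot': array([-1.79929364e+02,  5.80753792e-04,  2.12447812e+01]), 'wrist_force': array([-0.3734556 , -0.10901571,  0.55207926]), 'torque': array([-0.02119898,  0.01202742, -0.06259596]), 'opening': 0.08581575912244696}
```

View pics/top0.png

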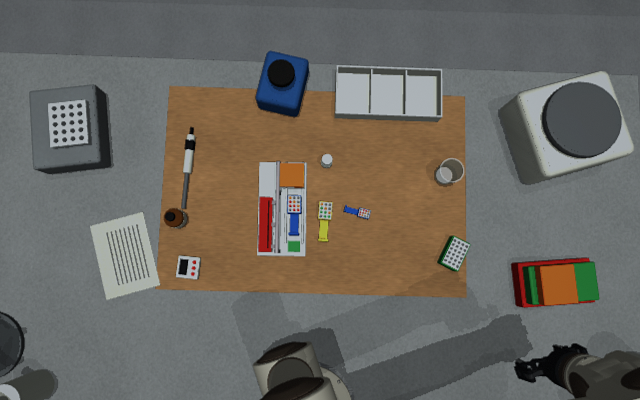

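View pics/scene0.png

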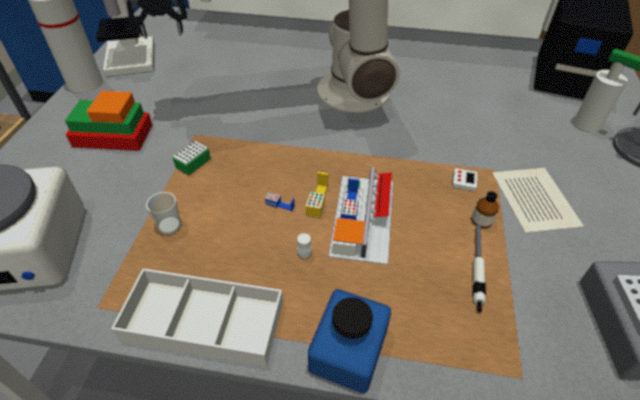

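The top view shows the dock with +x pointing up the image: pedal at (265,224), orange roof at (292,175), and the blue carrier in the lane at (294,205), with its tab near (294,230). The yellow spare is at (325,220), with a smaller blue decoy at (357,212).

```bash
cat >h.py <<'E'
import cv2,numpy as np
def ray(c,uv,z):
    R=cv2.Rodrigues(c['rvec'])[0];o=-R.T@c['tvec']
    uv=np.atleast_2d(uv);d=np.c_[(uv[:,0]-c['cx'])/c['fx'],(uv[:,1]-c['cy'])/c['fy'],np.ones(len(uv))]@R
    return o+d*((z-o[2])/d[:,2])[:,None]
def pts(c,m):
    v,u=np.nonzero(m&(c['depth']>0));D=c['depth'][v,u]
    p=np.c_[(u-c['cx'])/c['fx']*D,(v-c['cy'])/c['fy']*D,D]
    R=cv2.Rodrigues(c['rvec'])[0];return (p-c['tvec'])@R
def mask(c,lo,hi,box):
    h=cv2.cvtColor(c['img'],cv2.COLOR_RGB2HSV);m=cv2.inRange(h,lo,hi)>0
    b=np.zeros_like(m);b[box[1]:box[3],box[0]:box[2]]=1;return m&b
E
python3 - <<'E'
from h import *;import pickle
c=pickle.load(open('c0.pkl','rb'))['top'];b=(255,158,310,260)
for n,lo,hi in(('red',(0,150,60),(5,255,255)),('orange',(8,150,80),(18,255,255)),('blue',(105,150,60),(125,255,255))):
    m=mask(c,lo,hi,b);P=pts(c,m);v,u=np.nonzero(m)
    r=cv2.minAreaRect(np.c_[u,v].astype(np.float32));bx=cv2.boxPoints(r)
    print(n,m.sum(),r,'z pct',np.percentile(P[:,2],[5,50,95]).round(3))
    z={'red':.045,'orange':.05,'blue':.03}[n]
    print(ray(c,bx,z).round(4),'mean',ray(c,[[u.mean(),v.mean()]],z).round(4))
    if n=='blue':
        q=P[P[:,2]>.045];print('tab pts',q.round(3)[:40])
# aluminium base outline
big=cv2.resize(c['img'][150:270,245:375,::-1],None,fx=6,fy=6,interpolation=cv2.INTER_CUBIC);cv2.imwrite('pics/crop.png',big[:600])
E
```

```text
red 651 ((278.218505859375, 224.60069274902344), (38.455116271972656, 54.1850700378418), 2.12109637260437) z pct [0.038 0.045 0.051]
[[0.4208 0.1503 0.045 ]
 [0.5681 0.1513 0.045 ]
 [0.5675 0.0462 0.045 ]
 [0.42   0.0466 0.045 ]] mean [[0.4929 0.1332 0.045 ]]
orange 573 ((289.5608215332031, 175.1547088623047), (53.81449890136719, 34.56317901611328), 41.987213134765625) z pct [0.045 0.052 0.056]
[[ 0.6414  0.1594  0.05  ]
 [ 0.7154  0.0989  0.05  ]
 [ 0.6183 -0.0144  0.05  ]
 [ 0.5455  0.0466  0.05  ]] mean [[0.6306 0.0681 0.05  ]]
blue 184 ((293.5, 222.0), (24.0, 13.0), 90.0) z pct [0.009 0.015 0.057]
[[0.5357 0.077  0.03  ]
 [0.5368 0.0412 0.03  ]
 [0.4706 0.039  0.03  ]
 [0.4696 0.0746 0.03  ]] mean [[0.4992 0.0574 0.03  ]]
tab pts [[0.474 0.065 0.062]
 [0.474 0.063 0.061]
 [0.474 0.06  0.05 ]
 [0.474 0.058 0.054]
 [0.474 0.055 0.053]
 [0.474 0.052 0.057]
 [0.475 0.05  0.051]
 [0.474 0.047 0.06 ]
 [0.471 0.068 0.061]
 [0.471 0.065 0.055]
 [0.471 0.063 0.057]
 [0.471 0.06  0.055]
 [0.471 0.057 0.057]
 [0.471 0.055 0.061]
 [0.471 0.052 0.059]
 [0.472 0.049 0.052]
 [0.472 0.047 0.056]
 [0.472 0.044 0.049]
 [0.468 0.068 0.056]
 [0.469 0.065 0.054]
 [0.469 0.063 0.055]
 [0.469 0.06  0.056]
 [0.469 0.057 0.054]
 [0.469 0.055 0.057]
 [0.469 0.052 0.058]
 [0.469 0.049 0.059]
 [0.469 0.047 0.053]
 [0.469 0.044 0.053]]
```

View pics/crop.png

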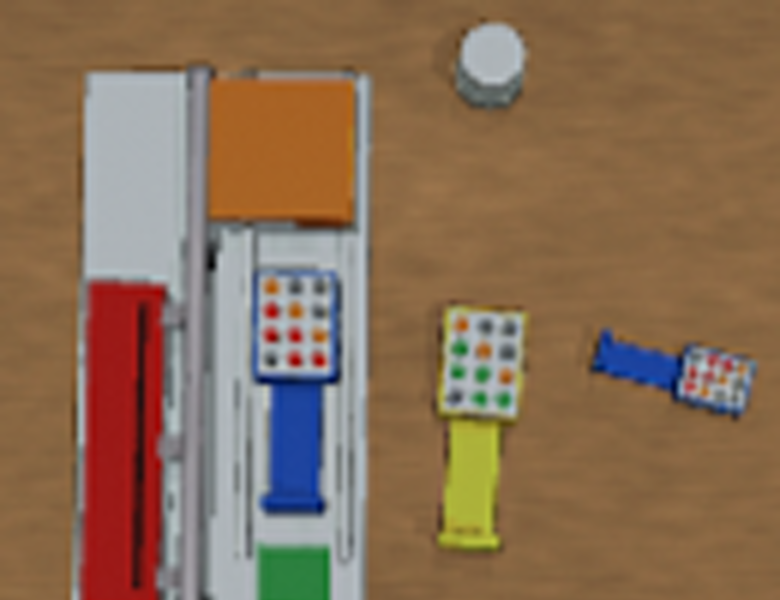

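The crop confirms it: the target carrier sits in the lane, just outside the roof, with its tab at crop (293,503). I'll fit the yaw and centres next.

```bash
python3 - <<'E'
from h import *;import pickle
c=pickle.load(open('c0.pkl','rb'))['top']
for n,lo,hi,z,b in(('red',(0,150,60),(5,255,255),.045,(255,190,276,260)),('orange',(8,150,80),(18,255,255),.052,(274,158,310,190)),('tab',(105,150,60),(125,255,255),.056,(286,230,302,237))):
    m=mask(c,lo,hi,b);v,u=np.nonzero(m);P=ray(c,np.c_[u,v],z)
    print(n,m.sum(),'mean',P.mean(0).round(4),'x',P[:,0].min(),P[:,0].max(),'y',P[:,1].min(),P[:,1].max())
    rows=sorted(set(v))[2:-2]
    if len(rows)>8:
        M=ray(c,[[u[v==r].mean(),r] for r in rows],z);print('  yaw deg',np.degrees(np.polyfit(M[:,0],M[:,1],1)[0]))
        L=ray(c,[[u[v==r].min(),r] for r in rows],z);print('  yaw left',np.degrees(np.polyfit(L[:,0],L[:,1],1)[0]))
E
```

```text
red 639 mean [0.4921 0.1345 0.045 ] x 0.4208274351017316 0.568025988859362 y 0.11617739642178139 0.151262908920076
  yaw deg 1.3779269750703804
  yaw left 0.8126256993281115
orange 560 mean [0.6307 0.0674 0.052 ] x 0.5976335713344052 0.6674881824921715 y 0.034722827275557915 0.11653181285182791
  yaw deg 2.0376530420389645
  yaw left 2.201491901666322
tab 44 mean [0.4738 0.0561 0.056 ] x 0.46840485601272436 0.47979437933900143 y 0.043824485543031116 0.06809990945281696
```

```bash
python3 -m handwheel '[[0,0,0,0,0,6.63],[0,0,0,0,0,6.63],[0,0,0,0,0,6.63],[0.015,-0.035,0,0,0,0],[0.015,-0.035,0,0,0,0],[0.015,-0.035,0,0,0,0],[0.015,-0.035,0,0,0,0],[0.015,-0.035,0,0,0,0]]' 0.54
python3 -m handwheel '[[0.015,-0.035,0,0,0,0],[0.015,-0.035,0,0,0,0],[0.015,-0.035,0,0,0,0],[0.015,-0.035,0,0,0,0],[0.015,-0.035,0,0,0,0],[0.015,-0.035,0,0,0,0],[0.015,-0.035,0,0,0,0],[0.015,-0.035,0,0,0,0]]'
```

```text
time: 0.77
ee_pos: [0.2702, -0.3342, 0.2479]
tcp_rot: [-180.0, 0.0, 1.3]
wrist_force: [1.0, -0.1, 0.9]
opening: 0.0661
time: 1.43
ee_pos: [0.3836, -0.0512, 0.2482]
tcp_rot: [180.0, -0.0, 1.4]
wrist_force: [0.8, -1.5, -0.0]
opening: 0.0657
```

```bash
python3 -m handwheel '[[0.013,-0.029,0,0,0,0],[0.013,-0.029,0,0,0,0],[0.013,-0.029,0,0,0,0],[0.013,-0.029,0,0,0,0],[0.013,-0.029,0,0,0,0],[0,0,0.028,0,0,0],[0,0,0.028,0,0,0],[0,0,0.028,0,0,0]]'
python3 - <<'E'
from workcell import monitor,cams
import cv2,numpy as np,pickle
o=monitor.get_obs();d={n:cams.camera(n) for n in('wrist','top','scene')};d['o']=o
pickle.dump(d,open('c1.pkl','wb'));print(o['ee_pos'],o['tcp_rot'],d['wrist']['tool_from_camera'].round(3),d['wrist']['fx'])
cv2.imwrite('pics/w1.png',d['wrist']['img'][:,:,::-1])
E
```

```text
time: 2.1
ee_pos: [0.4463, 0.0475, 0.1641]
tcp_rot: [-177.9, 0.0, 4.9]
wrist_force: [0.1, -0.4, 0.1]
opening: 0.0657
[0.44634784 0.04749064 0.16405605] [-1.77879054e+02  1.43131307e-02  4.86493286e+00] [[ 0.    -0.959 -0.282  0.072]
 [ 1.     0.     0.001  0.001]
 [-0.001 -0.282  0.959 -0.126]
 [ 0.     0.     0.     1.   ]] 327.50151865077896
```

View pics/w1.png

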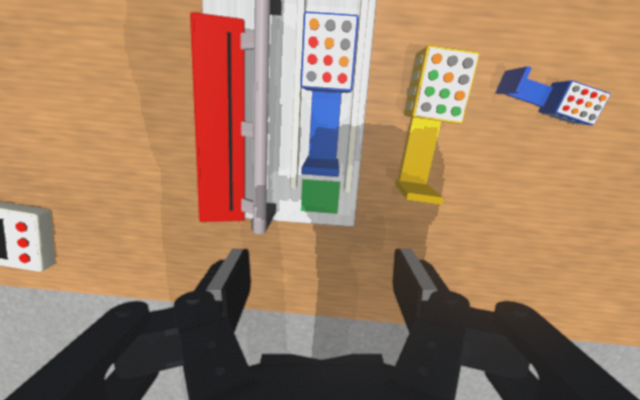

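The wrist view shows the tab at (321,168), the pedal at (218,120) and the fingertips at (235,270) and (405,270). The last move was clipped: y is about 48 mm short and a small rotation is left over. I'll measure from this view and check the joints.

```bash
cat >>h.py <<'E'
from scipy.spatial.transform import Rotation as Ro
def wpts(c,o,m):
    v,u=np.nonzero(m&(c['depth']>0));D=c['depth'][v,u]
    p=np.c_[(u-c['cx'])/c['fx']*D,(v-c['cy'])/c['fy']*D,D]
    T=c['tool_from_camera'];p=p@T[:3,:3].T+T[:3,3]
    return p@Ro.from_euler('xyz',o['tcp_rot'],degrees=True).as_matrix().T+o['ee_pos']
E
python3 - <<'E'
from h import *;import pickle
from workcell import monitor
d=pickle.load(open('c1.pkl','rb'));c=d['wrist'];o=d['o']
print(o['q'].round(1),o['qd'].round(1),monitor.get_obs()['ee_pos'],monitor.get_obs()['tcp_rot'],monitor.get_obs()['q'].round(1))
o2=monitor.get_obs()
def st(n,P): print(n,len(P),'med',np.median(P,0).round(4),'min',np.percentile(P,1,0).round(4),'max',np.percentile(P,99,0).round(4))
P=wpts(c,o,mask(c,(0,150,60),(5,255,255),(185,5,248,230)));st('red',P)
x=P[:,0];b=np.arange(x.min()+.01,x.max()-.01,.004)
for f in(np.min,np.max):
    print(' yaw',np.degrees(np.polyfit(b,[f(P[abs(x-t)<.002,1]) for t in b],1)[0]))
P=wpts(c,o,mask(c,(105,150,40),(125,255,255),(295,80,350,180)));st('tab',P[P[:,2]>.03])
st('tail',P[P[:,2]<.02])
P=wpts(c,o,mask(c,(50,150,40),(75,255,255),(295,170,350,220)));st('green',P)
E
```

```text
[  4.8  -9.8 -13.5  86.3   2.1 179.9] [  0.1  -1.4 -39.1 -37.3   0.3   0. ] [0.44499269 0.04711768 0.16392614] [-177.87915224    0.24000132    4.83167695] [  4.8  -9.7 -13.5  86.5   2.1 179.9]
red 9469 med [0.5051 0.132  0.0456] min [0.4234 0.1144 0.0397] max [0.5681 0.1473 0.0506]
 yaw 0.9079607711979817
 yaw 1.2917160291520546
tab 238 med [0.4721 0.055  0.0567] min [0.4696 0.0414 0.0417] max [0.5285 0.0664 0.0584]
tail 1758 med [0.5022 0.0544 0.0148] min [0.4743 0.0438 0.0132] max [0.5276 0.0649 0.0164]
green 228 med [0.4385 0.0643 0.0076] min [0.4256 0.0577 0.0061] max [0.4517 0.0679 0.0091]
```

The last joint hit its 180° limit. The gripper is symmetric, so I'll flip the tool half a turn (negative wz) and level it.

```bash
python3 -m handwheel '[[0,0,0,-2.12,0,0],[0,0,0,0,0,-7.05],[0,0,0,0,0,-7.05],[0,0,0,0,0,-7.05],[0,0,0,0,0,-7.05],[0,0,0,0,0,-7.05],[0,0,0,0,0,-7.05],[0,0,0,0,0,-7.05]]'
python3 -m handwheel '[[0,0,0,0,0,-7.05],[0,0,0,0,0,-7.05],[0,0,0,0,0,-7.05],[0,0,0,0,0,-7.05],[0,0,0,0,0,-7.05],[0,0,0,0,0,-7.05],[0,0,0,0,0,-7.05],[0,0,0,0,0,-7.05]]'
python3 -m handwheel '[[0,0,0,0,0,-7.05],[0,0,0,0,0,-7.05],[0,0,0,0,0,-7.05],[0,0,0,0,0,-7.05],[0,0,0,0,0,-7.05],[0,0,0,0,0,-7.05],[0,0,0,0,0,-7.05],[0,0,0,0,0,-7.05]]'
python3 -m handwheel '[[0,0,0,0,0,-7.05],[0,0,0,0,0,-7.05],[0,0.024,0,0,0,0],[0,0.023,0,0,0,0],[0,0,0.025,0,0,0],[0,0,0.020,0,0,0],[0,0,0,0,0,0],[0,0,0,0,0,0]]'
python3 -c "
from workcell import monitor;o=monitor.get_obs();print(o['q'].round(1),o['ee_pos'],o['tcp_rot'])"
```

```text
time: 2.92
ee_pos: [0.4475, 0.0415, 0.1679]
tcp_rot: [-180.0, -0.3, 54.9]
wrist_force: [-0.1, -1.5, -0.2]
opening: 0.0659
time: 3.58
ee_pos: [0.4475, 0.0415, 0.1679]
tcp_rot: [179.8, -0.2, 111.3]
wrist_force: [1.2, -0.8, 0.5]
opening: 0.0656
time: 4.25
ee_pos: [0.4475, 0.0415, 0.1679]
tcp_rot: [179.7, 0.1, 167.7]
wrist_force: [-0.1, 0.4, 1.0]
opening: 0.0661
time: 4.92
ee_pos: [0.4456, 0.0887, 0.1219]
tcp_rot: [179.8, -0.0, -178.5]
wrist_force: [0.0, -0.7, 0.4]
opening: 0.0658
[ 11.1  -8.8 -17.3  81.5   0.2   9.6] [0.44564406 0.08873032 0.12193937] [ 1.79758594e+02 -1.61151477e-02 -1.78521568e+02]
```

```bash
python3 -m handwheel '[[0,0.0053,0,0,0,0],[0,0,0.017,0,0,0],[0,0,0.015,0,0,0],[0,0,0,0,0,0],[0,0,0,0,0,0],[0,0,0,0,0,0],[0,0,0,0,0,0],[0,0,0,0,0,0]]'
python3 - <<'E'
from workcell import monitor,cams
from h import *;import pickle
o=monitor.get_obs();d={n:cams.camera(n) for n in('wrist','top','scene')};d['o']=o
pickle.dump(d,open('c2.pkl','wb'));print(o['ee_pos'],o['tcp_rot'])
w=cv2.resize(d['wrist']['img'],(480,300));s=cv2.resize(d['scene']['img'][110:270,260:440],(480,427),interpolation=cv2.INTER_CUBIC)
cv2.imwrite('pics/w2.png',np.vstack([w,s[:300]])[:,:,::-1])
E
```

```text
time: 5.58
ee_pos: [0.4459, 0.0943, 0.0897]
tcp_rot: [179.7, 0.1, -178.5]
wrist_force: [0.4, 0.9, 0.5]
opening: 0.0661
[0.44588864 0.09426993 0.08973108] [ 1.79743879e+02  5.58548018e-02 -1.78527485e+02]
```

View pics/w2.png

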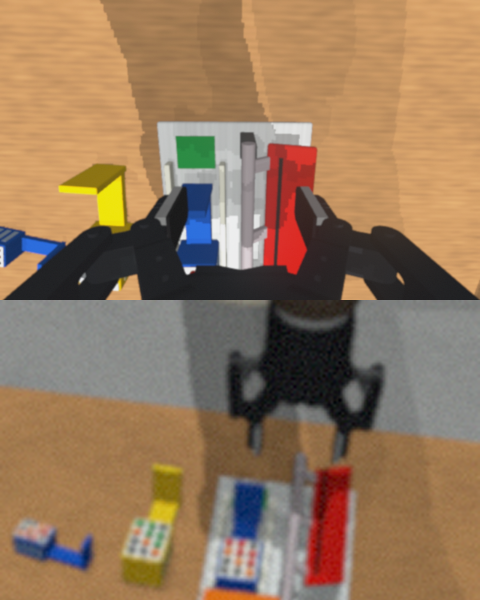

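The wrist view shows the right fingertip at about (175,200), left of the tab at (198,190), and the left fingertip at (305,195) over the pedal. I'll use depth to measure the tips in the tool frame.

```bash
python3 - <<'E'
from h import *;import pickle
d=pickle.load(open('c2.pkl','rb'));c=d['wrist'];o=d['o']
R=Ro.from_euler('xyz',o['tcp_rot'],degrees=True).as_matrix()
P=wpts(c,o,np.ones((400,640),bool));h=cv2.cvtColor(c['img'],cv2.COLOR_RGB2HSV)[c['depth']>0]
t=(P-o['ee_pos'])@R
g=(h[:,1]<60)&(h[:,2]<140)&(abs(t[:,0])<.02)&(t[:,2]>-.03)&(t[:,2]<.03)&(abs(t[:,1])<.07)
for s in(-1,1):
    q=t[g&(t[:,1]*s>0)];print(s,len(q),'max z',q[:,2].max())
    for z0 in(0.015,.01,.005,0,-.01,-.02):
        k=q[abs(q[:,2]-z0)<.0025]
        if len(k)>3:print(z0,len(k),'x',k[:,0].min().round(4),k[:,0].max().round(4),'y',k[:,1].min().round(4),k[:,1].max().round(4))
bl=mask(c,(105,150,40),(125,255,255),(200,220,320,360));P=wpts(c,o,bl);q=P[P[:,2]>.045]
print('tab',np.percentile(q,[1,50,99],axis=0).round(4))
q=P[(P[:,2]<.045)&(P[:,2]>.02)];print('tab face?',len(q),np.median(q,0) if len(q) else 0)
P=wpts(c,o,mask(c,(0,150,60),(5,255,255),(330,180,430,365)));print('red',np.percentile(P,[1,50,99],axis=0).round(4))
E
```

```text
-1 2326 max z 0.006502722452340929
0.005 111 x -0.008 0.011 y -0.0454 -0.0335
0 242 x -0.0085 0.011 y -0.0469 -0.0335
-0.01 324 x -0.0109 0.0111 y -0.0467 -0.0335
-0.02 399 x -0.0116 0.0111 y -0.0469 -0.0333
1 733 max z 0.004664239236456568
0.005 18 x 0.01 0.0111 y 0.0332 0.0378
0 71 x 0.006 0.011 y 0.033 0.0417
-0.01 102 x 0.0058 0.0112 y 0.0331 0.0446
-0.02 109 x 0.0059 0.0114 y 0.0327 0.0418
tab [[0.43   0.0542 0.0454]
 [0.4683 0.0616 0.0559]
 [0.4735 0.0823 0.1528]]
tab face? 1746 [0.52781006 0.05777316 0.03197803]
red [[0.4211 0.1112 0.0396]
 [0.4626 0.1294 0.0451]
 [0.5265 0.1457 0.1462]]
```

```bash
python3 -m handwheel '[[0,0,0.010,0,0,0],[0,0,0.010,0,0,0],[0,0,0.008,0,0,0],[0,0,0.005,0,0,0],[0,0,0,0,0,0],[0,0,0,0,0,0],[0,0,0,0,0,0],[0,0,0,0,0,0]]'
python3 -m handwheel '[[0,0,0.003,0,0,0],[0,0,0.003,0,0,0],[0,0,0.003,0,0,0],[0,0,0,0,0,0],[0,0,0,0,0,0],[0,0,0,0,0,0],[0,0,0,0,0,0],[0,0,0,0,0,0]]'
```

```text
time: 6.4
ee_pos: [0.4455, 0.0944, 0.0559]
tcp_rot: [179.8, -0.0, -178.5]
wrist_force: [0.7, 0.8, 0.5]
opening: 0.0656
time: 7.07
ee_pos: [0.4456, 0.0944, 0.0468]
tcp_rot: [179.8, 0.0, -178.5]
wrist_force: [2.0, -3.5, 4.3]
opening: 0.0656
```

Contact came at TCP z of about 0.05, so the tip stands about 7 mm ahead. I'll press on down to a tip height of about 28 mm.

```bash
python3 -m handwheel '[[0,0,0.003,0,0,0],[0,0,0.003,0,0,0],[0,0,0.003,0,0,0],[0,0,0.003,0,0,0],[0,0,0,0,0,0],[0,0,0,0,0,0],[0,0,0,0,0,0],[0,0,0,0,0,0]]'
python3 - <<'E'
from workcell import monitor,cams
from h import *;import pickle
o=monitor.get_obs();d={n:cams.camera(n) for n in('wrist','top','scene')};d['o']=o
pickle.dump(d,open('c3.pkl','wb'));print(o['ee_pos'],o['wrist_force'])
w=cv2.resize(d['wrist']['img'],(480,300));s=cv2.resize(d['scene']['img'][150:270,320:440],(480,480),interpolation=cv2.INTER_CUBIC)
cv2.imwrite('pics/w3.png',np.vstack([w,s[:300]])[:,:,::-1])
E
```

```text
time: 7.73
ee_pos: [0.4456, 0.0945, 0.0355]
tcp_rot: [179.7, 0.0, -178.5]
wrist_force: [-2.0, -4.3, 12.8]
opening: 0.0659
[0.44562544 0.09454966 0.0355323 ] [-1.9763466  -4.33578745 12.84097883]
```

View pics/w3.png

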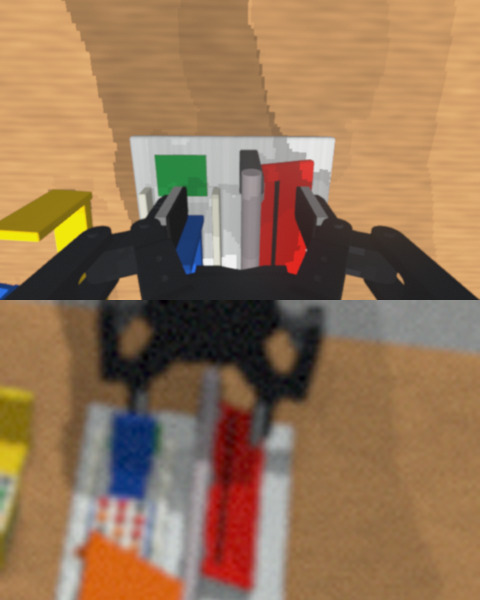

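The pedal is down and the orange cover visibly lifted; the right finger is directly behind the blue tab. I'll check the cover angle in the top depth.

```bash
python3 - <<'E'
from h import *;import pickle
d=pickle.load(open('c3.pkl','rb'))
c=d['top'];P=pts(c,mask(c,(6,150,60),(18,255,255),(270,150,315,195)))
P=P[(P[:,2]>.03)];f=np.polyfit(P[:,1],P[:,2],1);print(len(P),np.percentile(P,[2,50,98],axis=0).round(3),'angle',-np.arctan(f[0]))
E
```

```text
498 [[0.6   0.048 0.054]
 [0.631 0.073 0.073]
 [0.664 0.101 0.093]] angle 0.5596355481697596
```

```bash
python3 -m handwheel '[[-0.006,0,0,0,0,0],[-0.006,0,0,0,0,0],[-0.006,0,0,0,0,0],[-0.006,0,0,0,0,0],[-0.006,0,0,0,0,0],[-0.006,0,0,0,0,0],[-0.006,0,0,0,0,0],[-0.006,0,0,0,0,0]]'
python3 -c "
from workcell import cams,monitor
from h import *
o=monitor.get_obs();d={n:cams.camera(n) for n in('top','scene')};print(o['ee_pos'],o['wrist_force'])
for n,b in(('top',(255,150,315,260)),):
    c=d[n];P=pts(c,mask(c,(105,150,40),(125,255,255),b));print('blue',len(P),np.percentile(P,[2,50,98],axis=0).round(3)) 
a=cv2.resize(d['top']['img'][140:265,240:340],(400,500),interpolation=cv2.INTER_CUBIC);s=cv2.resize(d['scene']['img'][150:275,310:410],(400,500),interpolation=cv2.INTER_CUBIC)
cv2.imwrite('pics/p4.png',np.hstack([a,s])[:,:,::-1])"
```

```text
time: 8.55
ee_pos: [0.492, 0.0969, 0.0349]
tcp_rot: [179.6, -0.2, -178.4]
wrist_force: [-11.1, 3.7, 13.5]
opening: 0.0656
[0.49201748 0.0968857  0.03488523] [-11.05255334   3.69445961  13.54647113]
blue 13 [[0.518 0.038 0.011]
 [0.563 0.048 0.016]
 [0.567 0.051 0.362]]
```

View pics/p4.png

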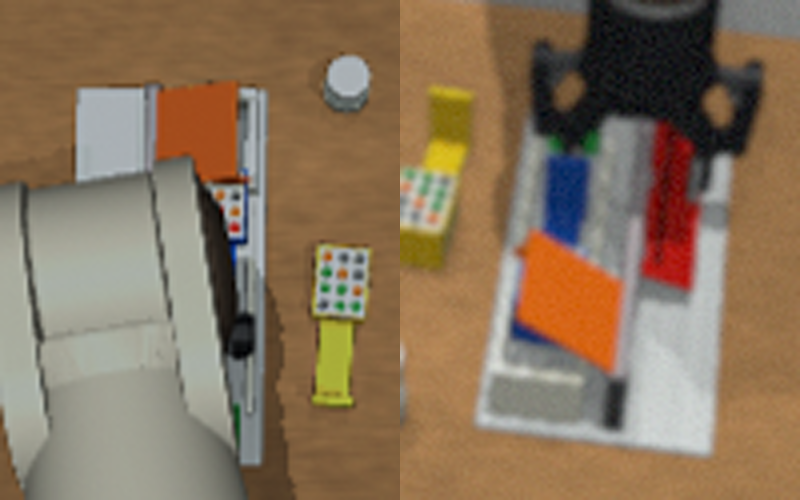

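The carrier is entering under the lifted cover (scene crop (565,200)). I'll ease the press slightly and carry on to the stop.

```bash
python3 -m handwheel '[[-0.005,-0.0005,-0.001,0,0,0],[-0.005,-0.0005,-0.0005,0,0,0],[-0.005,0,0,0,0,0],[-0.005,0,0,0,0,0],[-0.005,0,0,0,0,0],[-0.004,0,0,0,0,0],[-0.004,0,0,0,0,0],[-0.002,0,0,0,0,0]]'
python3 -m handwheel '[[-0.002,0,0,0,0,0],[-0.002,0,0,0,0,0],[-0.001,0,0,0,0,0],[-0.001,0,0,0,0,0],[0,0,0,0,0,0],[0,0,0,0,0,0],[0,0,0,0,0,0],[0,0,0,0,0,0]]'
```

```text
time: 9.32
ee_pos: [0.5279, 0.0962, 0.0358]
tcp_rot: [179.7, -0.1, -178.5]
wrist_force: [-6.2, 1.1, 6.9]
opening: 0.0659
time: 9.98
ee_pos: [0.5338, 0.0963, 0.0358]
tcp_rot: [179.7, -0.1, -178.5]
wrist_force: [-4.0, 2.1, 5.9]
opening: 0.0661
```

```bash
python3 -m handwheel '[[-0.002,0,0,0,0,0],[-0.002,0,0,0,0,0],[-0.001,0,0,0,0,0],[0,0,0,0,0,0],[0,0,0,0,0,0],[0,0,0,0,0,0],[0,0,0,0,0,0],[0,0,0,0,0,0]]'
```

```text
time: 10.65
ee_pos: [0.5388, 0.0964, 0.0358]
tcp_rot: [179.7, -0.1, -178.5]
wrist_force: [-3.7, 0.5, 4.9]
opening: 0.066
```

```bash
python3 -m handwheel '[[-0.001,0,0,0,0,0],[-0.001,0,0,0,0,0],[0,0,0,0,0,0],[0,0,0,0,0,0],[0,0,0,0,0,0],[0,0,0,0,0,0],[0,0,0,0,0,0],[0,0,0,0,0,0]]'
```

```text
time: 11.32
ee_pos: [0.5392, 0.0964, 0.0358]
tcp_rot: [179.7, -0.3, -178.5]
wrist_force: [-13.2, 1.8, 11.7]
opening: 0.0656
```

The tool stalled at x = 0.539, where home was predicted, with the force rising. One more small push will confirm it.

```bash
python3 -m handwheel '[[-0.001,0,0,0,0,0],[0,0,0,0,0,0],[0,0,0,0,0,0],[0,0,0,0,0,0],[0,0,0,0,0,0],[0,0,0,0,0,0],[0,0,0,0,0,0],[0,0,0,0,0,0]]'
python3 -c "
from workcell import cams,monitor
from h import *
o=monitor.get_obs();d={n:cams.camera(n) for n in('wrist','scene')};print(o['ee_pos'],o['wrist_force'])
a=cv2.resize(d['wrist']['img'],(640,400))[:,120:520];s=cv2.resize(d['scene']['img'][165:265,310:410],(400,400),interpolation=cv2.INTER_CUBIC)
cv2.imwrite('pics/p5.png',np.hstack([a,s])[:,:,::-1])"
```

```text
time: 11.98
ee_pos: [0.5393, 0.0964, 0.0358]
tcp_rot: [179.7, -0.4, -178.5]
wrist_force: [-19.2, 2.2, 15.5]
opening: 0.0663
[0.53925629 0.09636132 0.03579384] [-19.22668476   2.23710959  15.48658237]
```

View pics/p5.png

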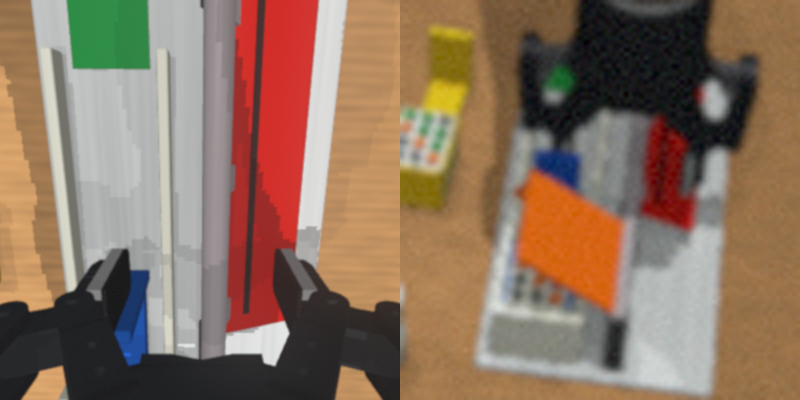

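The scene crop shows the tubes right up against the back stop (545,310) with the cover still open. I'll back off the tab, then lift straight up and clear.

```bash
python3 -m handwheel '[[0.004,0,0,0,0,0],[0.004,0,0,0,0,0],[0.004,0,0,0,0,0],[0.003,0,0,0,0,0],[0,0,-0.004,0,0,0],[0,0,-0.006,0,0,0],[0,0,-0.008,0,0,0],[0,0,-0.010,0,0,0]]'
python3 -m handwheel '[[0,0,-0.02,0,0,0],[0,0,-0.03,0,0,0],[0.02,0,-0.03,0,0,0],[0.03,0,-0.03,0,0,0],[0.03,0,-0.03,0,0,0],[0.03,0,0,0,0,0],[0.03,0,0,0,0,0],[0,0,0,0,0,0]]'
python3 -m handwheel '[[0,-0.04,0,0,0,0],[0,-0.04,0,0,0,0],[0,-0.04,0,0,0,0],[0,-0.04,0,0,0,0],[0,-0.04,0,0,0,0],[0,-0.04,0,0,0,0],[0,0,0,0,0,0],[0,0,0,0,0,0]]'
python3 -c "
from workcell import cams,monitor
from h import *
o=monitor.get_obs();d={n:cams.camera(n) for n in('top','scene')};print(o['time'],o['ee_pos'],o['wrist_force'])
c=d['top'];P=pts(c,mask(c,(6,150,60),(18,255,255),(270,150,315,195)));P=P[P[:,2]>.03];print('cover',-np.arctan(np.polyfit(P[:,1],P[:,2],1)[0]),np.percentile(P,[2,50,98],axis=0).round(3))
m=mask(c,(105,150,40),(125,255,255),(280,185,310,250));P=pts(c,m);print('blue',len(P),np.percentile(P,[2,50,98],axis=0).round(3));q=P[P[:,2]>.04];print('tab',np.percentile(q,[2,50,98],axis=0).round(3) if len(q) else 0)
a=cv2.resize(d['top']['img'][140:265,240:340],(400,500),interpolation=cv2.INTER_CUBIC);s=cv2.resize(d['scene']['img'][150:275,310:410],(400,500),interpolation=cv2.INTER_CUBIC)
cv2.imwrite('pics/p6.png',np.hstack([a,s])[:,:,::-1])"
```

```text
time: 12.75
ee_pos: [0.5268, 0.0951, 0.0642]
tcp_rot: [179.8, -0.1, -178.5]
wrist_force: [0.2, 0.2, 0.1]
opening: 0.0662
time: 13.42
ee_pos: [0.3849, 0.0907, 0.205]
tcp_rot: [179.8, 0.0, -178.5]
wrist_force: [0.8, 0.1, -0.0]
opening: 0.0657
time: 14.08
ee_pos: [0.3942, -0.1507, 0.2022]
tcp_rot: [179.8, -0.1, -178.8]
wrist_force: [0.5, -0.3, 0.7]
opening: 0.0657
14.0833 [ 0.39417565 -0.15072866  0.20217668] [ 0.4733318  -0.27477495  0.71223798]
cover -0.007497423604576251 [[0.6   0.036 0.045]
 [0.63  0.067 0.052]
 [0.662 0.099 0.058]]
blue 151 [[0.552 0.047 0.008]
 [0.575 0.058 0.015]
 [0.601 0.069 0.059]]
tab [[0.551 0.047 0.041]
 [0.553 0.056 0.057]
 [0.556 0.068 0.06 ]]
```

View pics/p6.png

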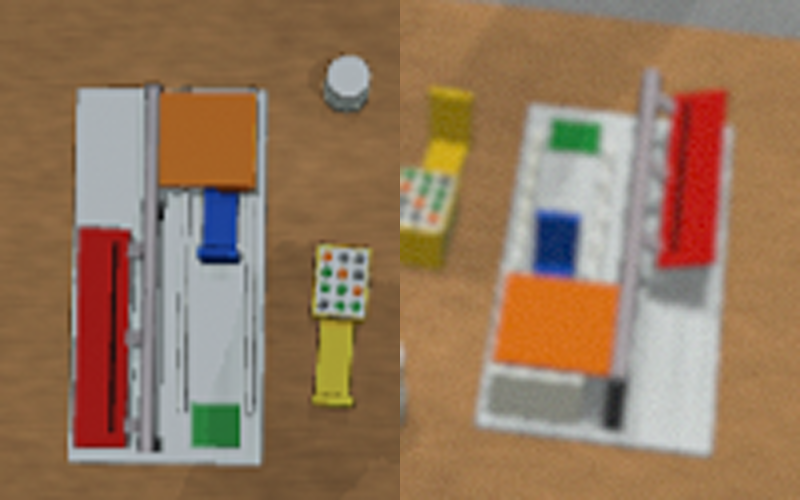

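The cover is shut, the carrier is inside with its tab at crop (218,252), and the spare and jar are unmoved. I'll hand it in.

```bash
python3 -c "
from workcell import order
print(order.job_done())"
```

```text
the job is handed in; nothing more can be done
None
```

The carrier is home against the back stop and the cover has sprung shut behind its tubes. I handed the job in at about 14 s of the 38 s allowed; no verdict is reported.

**What I did:** I pressed the pedal with the left fingertip, which opened the cover to about 0.56 rad (top-camera depth) with the carrier still outside the bay. The right fingertip then pushed the carrier by its tab until it stalled at TCP x = 0.539, where home was predicted, with the push force rising to about 19 N. I backed off about 15 mm before lifting, so the carrier would not be dragged up.

**Last checks:**
- **Cover:** it measured about −0.01 rad, so shut.
- **Carrier:** the tab's back face was at x ≈ 0.551, against an estimated home of 0.5505. The carrier looked centred and flat in the pictures.
- **Robot:** it was clear of everything, with wrist force at noise level.
- **Other objects:** the spare and the jar looked unmoved. I did not measure the other objects again at the end.

**What went wrong on the way:** one approach move was cut short because the last joint reached its 180° limit. I turned the tool half a turn and levelled it, with nothing touched. The fingertips also turned out to stand about 7 mm ahead of the TCP at that opening, not 17 mm, which I measured before pressing.

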